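Open the secret key drawer on the hall console

TASK

Get the secret drawer of the long wooden key box to come out so the spare door key can be taken: slide the box's cover (closed fingertips in its square finger hole will move it) towards the raised cap, all the way to its stop, where the hole comes over a hidden recess, then press the catch plate in that recess right down and come away. Leave the cover at its stop and the drawer out, and do not touch the clear ball case, which shows every mark.

Things in the scene. Friction and masses are not known exactly. Their poses are not given: they have to be found in the camera images.
- keybox: Long wooden key box, fixed: 120 (x) by 300 (y) by 74 mm high; a cap over y = 72 to 150 mm tops at 80 mm. Origin: centre of its underside. The cover slides along its +y in a groove in the top (solid floor at z = 60 mm). Hidden recess in that floor, 66 mm square, centred at x 0, y +30 mm: in it the catch, a brass plate 58 mm square, top at z = 54 mm. Drawer in the -x face, towards the robot.
- finger_hole (a point): Centre of the square finger hole, 54 by 54 mm, right through the 14 mm thick cover; the point lies level with the cover's top, 74 mm above the console. Axes as the key box. In the key box's frame it starts at x 0, y -40 to -20 mm; with the cover at its stop it is at y +30 mm, right over the catch. The cover slides with about 2 N of friction and stays where it is left.
- drawer (a joint): How far the secret drawer stands out, in m: 0 shut (flush, no handle). It is linked to the catch in the recess: 3 mm out for each 1 mm the catch plate is pressed down. The catch goes 12 mm straight down (top from z = 54 to 42 mm above the console) at about 6 N, to 0.036 here. No spring: both stay where they are left.
- ball_case: Clear acrylic cube holding a red ball, 104 mm wide and high, with a round grey button (24 mm across, 6 mm high) on its lid. Stands loose beside the key box, on either side. Not to be touched. Origin: centre of its underside.

How it is judged (in metres and radians):
On the way:
1. the cover is slid to within 10 mm of its stop while the drawer is still shut (under 5 mm out) (y of finger_hole in the frame of keybox above 0.02 m and value of joint drawer below 0.005 m), for 0.1 s.
At the end, for the whole second after the job is handed in: The cover is within 10 mm of its stop (finger hole over the recess), and the secret drawer stands out by more than 20 mm, at rest (y of finger_hole in the frame of keybox above 0.02 m and value of joint drawer above 0.02 m and velocity of joint drawer below 0.01 m/s); the robot touches nothing.
It fails at once if the robot touches the clear ball case (more than 1 N) (contact force between any of the fingers, the arm and ball_case above 1 N).
It also fails if it takes over 29 s, if anything falls off the work surface, if the arm or the gripper's body presses on something with over 40 N, if the wrist force passes 120 N, or if a joint passes its speed limit or range.

ROBOT

A 6-joint arm with a two-finger parallel gripper is mounted at the origin on the work surface. World frame = base frame: x ahead of the robot, y to its left, z up, the work surface at z = 0. Lengths are in m, angles in degrees, forces in N, time in s.
With the tool pointing down it reaches from about 0.35 to 1 m from the base axis. Payload 7.1 kg.
Tool frame: the origin (TCP) lies at the very end of the fingers, on their centre line; the grasp point (between the pads) lies 19 mm behind it; z points along the fingers, y is the direction in which the jaws open and shut (so a half turn about z gives the same grasp; the last joint's range is limited). The gripper opens to 85 mm and grips with 20 to 120 N. Pads are 22 mm wide; open, the fingers measure 114 mm over their backs; the gripper's body (76 mm by 85 mm) begins 54 mm behind the grasp point. The pads swing forward as they close: fully open they stand 13 mm farther back than shut.
Start: joints at [62.682, 24.242, 93.386, -0, 62.372, -1.089], TCP at [0.276, 0.561, 0.231] pointing down, gripper open.
Joint ranges: [-172.04, 172.04], [-51.8, 120.97], [4.93, 147.93], [-75.15, 255.16], [6.16, 154.13], [-145.62, 145.62]. Speed limits (degrees/s): [136.94, 136.94, 172.46, 180, 180, 180].

INTERFACE

Orientations are given as [roll, pitch, yaw] about the fixed x, y, z axes, in that order (R = Rz(yaw) Ry(pitch) Rx(roll)).
In Python, from bench import movep, servo_line, goto_joints, set_gripper, hold, inverse_kinematics, sense, read_camera, camera_model, MotionError, finish_job gives the robot as it stands. Calls block until the motion is done:
- movep(position, orientation): joint-space move of the TCP to a pose.
- servo_line(position, rate=0.15, frame=None, until_force=None): straight line of the TCP; frame=None keeps the orientation; rate is the mean speed in m/s. With until_force (N) it stops when the force on the tool has changed by that much, and returns True; else False.
- goto_joints(angles): joint-space move.
- set_gripper(opening, effort=None): finger opening in m; effort is the grip in N (None keeps the last); returns when the fingers have stopped.
- hold(seconds).
- inverse_kinematics(position, orientation): joint angles nearest the present ones, or None.
- sense(): the state.
- read_camera(name): name is "side" or "top"; returns (picture, depth): 480x640x3 uint8, red, green, blue; 480x640 float32, m along the optical axis (not along the pixel's ray), 0 where there is no reading.
- camera_model(name): a dict with "mtx" (3x3 intrinsics, pixels), "distortion" ([k1, k2, p1, p2, k3] as OpenCV has them; the pictures are not rectified), "world_from_camera" (4x4, takes a point from camera to world coordinates). Camera axes: x right, y down, z forward; pixel columns grow to the right and rows downward; lengths in m; the calibration is good to about 2 mm. A picture is of the moment at which its call begins. camera_model takes no time and is no camera call.
A pose or a line that the arm cannot do raises MotionError and nothing moves.
- finish_job(): hands the job in, once; it reports no verdict.
The state is a dict: "clock": time; "joint_positions": joint angles; "dq": joint speeds; "tau": joint torques, N m; "ee_pos": TCP position; "tool_rot": TCP orientation; "force": force on the tool from outside, world axes, zero at the start; "ft_torque": the same for the moment, N m; "opening": finger opening in m.
Only numpy, scipy, OpenCV 4.12 (cv2) and the standard library are available. Lean on these libraries where they do the work, as an engineer would, in place of code of your own. Each camera call takes 0.05 s, during which the arm holds its last target. There are 200 camera calls.

## Working session

There is one attempt and no reset: what is moved stays moved. The work goes in short steps, each a Python script; the robot and the scene stay as the last script left them, time stands still between calls to the robot, and variables do not carry over. Pictures are saved under pics/ and viewed, about 8 in all and at most 12, crops included, and the job is handed in when it is done.

```bash
mkdir -p pics; ls; python3 - <<'E'
from bench import *
import cv2,numpy as np
for n in("top","side"):
    p,d=read_camera(n); np.savez(f"pics/{n}0.npz",p=p,d=d)
    cv2.imwrite(f"pics/{n}0.png",p[:,:,::-1]); m=camera_model(n); print(m)
print(sense())
E
```

```text
pics
{'mtx': array([[471.59304541,   0.        , 308.84998602],
       [  0.        , 471.59304541, 240.67636513],
       [  0.        ,   0.        ,   1.        ]]), 'distortion': array([-0.00764265,  0.        ,  0.        ,  0.        ,  0.        ]), 'world_from_camera': array([[-0.01149784, -0.98702308,  0.16016626,  0.37971706],
       [-0.99969324,  0.01486065,  0.01981371, -0.00388988],
       [-0.02193677, -0.15988931, -0.98689117,  1.16645815],
       [ 0.        ,  0.        ,  0.        ,  1.        ]])}
{'mtx': array([[480.14667288,   0.        , 323.9732207 ],
       [  0.        , 480.14667288, 240.5504272 ],
       [  0.        ,   0.        ,   1.        ]]), 'distortion': array([0.01052695, 0.        , 0.        , 0.        , 0.        ]), 'world_from_camera': array([[ 0.80704629, -0.28196174,  0.51881969,  0.01635355],
       [-0.59004268, -0.41920252,  0.69001368, -0.69028165],
       [ 0.02293306, -0.86299874, -0.50468529,  0.57369764],
       [ 0.        ,  0.        ,  0.        ,  1.        ]])}
{'clock': 0.1, 'joint_positions': array([ 6.26813956e+01,  2.42801710e+01,  9.34271562e+01,  9.96726934e-04,
        6.23713591e+01, -1.08993777e+00]), 'dq': array([ 0.01172941, -0.06124104, -0.11884638,  0.00950507, -0.01142808,
       -0.10479424]), 'tau': array([-1.37286625e-04, -5.58426297e+01, -2.82444513e+01,  9.83203927e-05,
        3.01174725e-03,  3.22631411e-05]), 'ee_pos': array([0.27598277, 0.56022062, 0.23062142]), 'tool_rot': array([-1.79921345e+02, -2.37903685e-03,  1.53770869e+02]), 'force': array([ 0.1233788 , -0.70135144,  0.05690303]), 'ft_torque': array([-0.04192727,  0.02269841,  0.02748405]), 'opening': 0.08525859715665494}
```

View pics/top0.png

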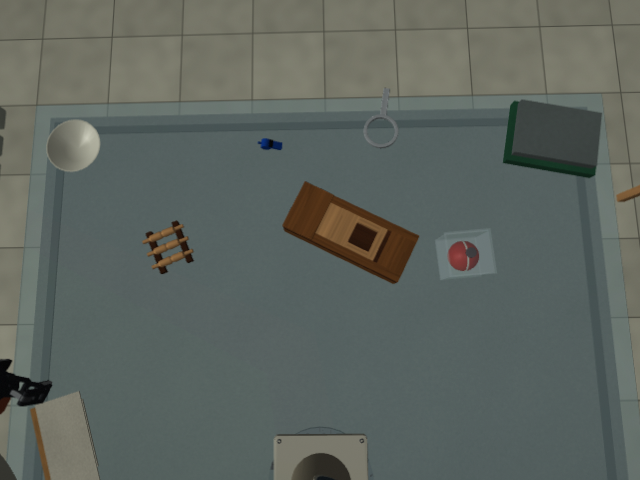

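View pics/side0.png

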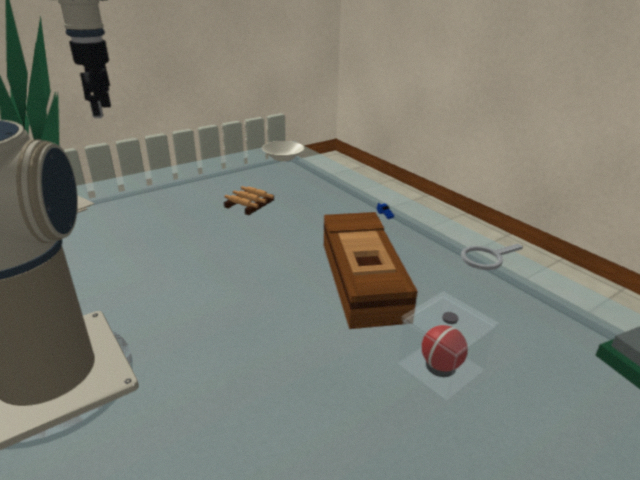

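Top view: the box is centred near (351,232), with the cap at its left end, the light cover in the middle and the finger hole at (363,237). The ball case is at (465,255), off the box's -y end. The side view agrees. Box +y points left and up in the top picture, away from the case.

```bash
cat > h.py <<'E'
import numpy as np,cv2
from bench import *
def plane(n,px,z):
    m=camera_model(n); T=m["world_from_camera"]
    u=cv2.undistortPoints(np.float64(px).reshape(-1,1,2),m["mtx"],m["distortion"])[:,0]
    r=np.c_[u,np.ones(len(u))]@T[:3,:3].T; o=T[:3,3]
    return (o+r*((z-o[2])/r[:,2])[:,None])[:,:2]
def box(n,p,roi):
    """cover (light wood) outline and hole from a picture -> hole quad px, brown quad px"""
    x0,y0,x1,y1=roi; c=p[y0:y1,x0:x1].astype(int)
    brown=((c[...,0]-c[...,2])>25).astype(np.uint8)
    light=((c[...,0]>135)&(c[...,0]-c[...,2]>25)).astype(np.uint8)
    def big(m): return max(cv2.findContours(m,cv2.RETR_EXTERNAL,cv2.CHAIN_APPROX_NONE)[0],key=cv2.contourArea)
    cl=big(light)
    fill=cv2.drawContours(np.zeros_like(light),[cl],-1,1,-1)
    h=big(cv2.morphologyEx(fill&(1-light),cv2.MORPH_OPEN,np.ones((3,3),np.uint8)))
    f=lambda k:cv2.boxPoints(cv2.minAreaRect(k))+[x0,y0]
    return f(h),f(cl),f(big(brown))
E
python3 - <<'E'
from h import *
for n,roi in(("top",(270,165,430,300)),("side",(310,200,420,335))):
    z=np.load(f"pics/{n}0.npz"); p=z["p"]
    q=box(n,p,roi); im=p[:,:,::-1].copy()
    for k,name,hz in zip(q,("hole","cover","box"),(.074,.074,.074)):
        w=plane(n,k,hz); e=np.roll(w,-1,0)-w
        print(n,name,w.mean(0).round(4),np.linalg.norm(e,axis=1).round(4),np.degrees(np.arctan2(e[:,1],e[:,0])).round(1))
        cv2.polylines(im,[np.int32(k)],True,(0,255,0),1)
    x0,y0,x1,y1=roi; cv2.imwrite(f"pics/{n}1.png",cv2.resize(im[y0:y1,x0:x1],None,fx=3,fy=3,interpolation=0))
    u,v=q[0].mean(0).astype(int); print("depth hole/near",z["d"][v,u],z["d"][v,u-25])
a,b=cv2.imread("pics/top1.png"),cv2.imread("pics/side1.png"); h=min(a.shape[0],b.shape[0]); 
cv2.imwrite("pics/both1.png",np.hstack([a[:h],b[:h]]))
E
```

```text
Traceback (most recent call last):
  File "h.py", line 16, in box
    h=big(cv2.morphologyEx(fill&(1-light),cv2.MORPH_OPEN,np.ones((3,3),np.uint8)))
  File "h.py", line 13, in big
    def big(m): return max(cv2.findContours(m,cv2.RETR_EXTERNAL,cv2.CHAIN_APPROX_NONE)[0],key=cv2.contourArea)
                       ~~~^^^^^^^^^^^^^^^^^^^^^^^^^^^^^^^^^^^^^^^^^^^^^^^^^^^^^^^^^^^^^^^^^^^^^^^^^^^^^^^^^^^^
ValueError: max() iterable argument is empty
```

```bash
python3 - <<'E'
s=open('h.py').read()
s=s.replace("light=((c[...,0]>135)&(c[...,0]-c[...,2]>25)).astype(np.uint8)",
"t,_=cv2.threshold(c[...,0][brown>0].astype(np.uint8),0,1,cv2.THRESH_OTSU); light=((c[...,0]>t)&(brown>0)).astype(np.uint8)")
s=s.replace("[cl],-1,1,-1)","[cv2.convexHull(cl)],-1,1,-1)")
open('h.py','w').write(s)
E
cat > m.py <<'E'
from h import *
for n,roi in(("top",(270,165,430,300)),("side",(310,200,420,335))):
    z=np.load(f"pics/{n}0.npz"); p=z["p"]
    q=box(n,p,roi); im=p[:,:,::-1].copy()
    for k,name,hz in zip(q,("hole","cover","box"),(.074,.074,.074)):
        w=plane(n,k,hz); e=np.roll(w,-1,0)-w
        print(n,name,w.mean(0).round(4),np.linalg.norm(e,axis=1).round(4),np.degrees(np.arctan2(e[:,1],e[:,0])).round(1))
        cv2.polylines(im,[np.int32(k)],True,(0,255,0),1)
    x0,y0,x1,y1=roi; cv2.imwrite(f"pics/{n}1.png",cv2.resize(im[y0:y1,x0:x1],None,fx=3,fy=3,interpolation=0))
    u,v=q[0].mean(0).astype(int); print("depth hole/near",z["d"][v,u],z["d"][v,u-25])
a,b=cv2.imread("pics/top1.png"),cv2.imread("pics/side1.png"); h=min(a.shape[0],b.shape[0]); 
cv2.imwrite("pics/both1.png",np.hstack([a[:h],b[:h]])[:,:800])
E
python3 m.py
```

```text
top hole [ 0.5654 -0.1074] [0.0524 0.0545 0.0521 0.0541] [ -27.5 -118.1  152.1   62.1]
top cover [ 0.5791 -0.0813] [0.0839 0.1489 0.0829 0.1474] [ -26.3 -117.5  152.7   62.9]
top box [ 0.5764 -0.0764] [0.1322 0.303  0.129  0.2982] [ -25.5 -117.3  152.4   63.3]
depth hole/near 1.1215138 1.1090149
side hole [ 0.5612 -0.1084] [0.0541 0.0514 0.0516 0.051 ] [ -34.  -132.   145.8   50.7]
side cover [ 0.5801 -0.0835] [0.1202 0.1573 0.1041 0.151 ] [ -25.1 -131.1  153.5   54.6]
side box [ 0.5699 -0.0978] [0.2181 0.4679 0.1342 0.4029] [  -0.7 -125.3  168.8   62.9]
depth hole/near 0.96278936 0.9366843
```

View pics/both1.png

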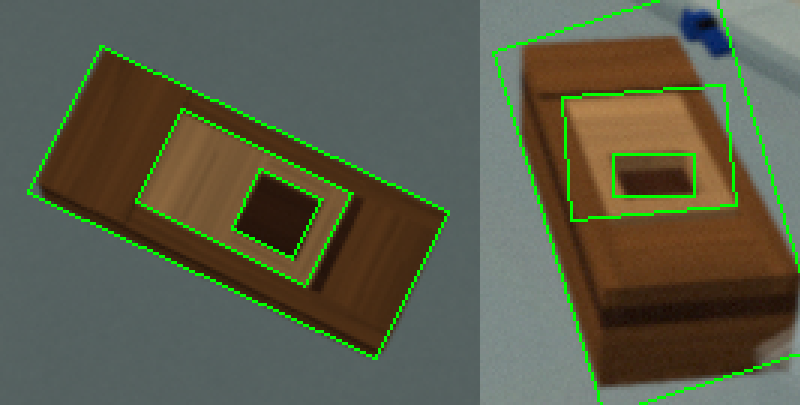

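The top view gives the hole at (0.565,-0.107), 52×54 mm as it should be, and box +y at about 62.6°. The hole sits about -33 mm along the box, which is within -40 to -20. The side view agrees to 4 mm. Going in now.

```bash
python3 - <<'E'
from h import *
a=62.6; u=np.array([np.cos(np.radians(a)),np.sin(np.radians(a))]); H=np.array([.565,-.1075])
set_gripper(0.0,40)
movep([*H,.14],[180,0,a]); s=sense(); print(s["clock"],s["ee_pos"],s["joint_positions"],s["opening"],s["force"])
c=servo_line([*H,.065],rate=.08,until_force=8); s=sense(); print(c,s["clock"],s["ee_pos"],s["force"])
if not c:
    c=servo_line([*(H+.1*u),.065],rate=.06,until_force=10); s=sense()
    print(c,s["clock"],s["ee_pos"],s["force"],"along",(s["ee_pos"][:2]-H)@u)
    p,d=read_camera("side"); cv2.imwrite("pics/side2.png",cv2.resize(p[190:340,290:490,::-1],None,fx=3,fy=3))
E
```

```text
3.4583 [ 0.5652318  -0.1067711   0.14010256] [-1.18854270e+01  2.70036412e+01  1.03345097e+02  7.59597612e-03
  4.96406644e+01  1.54399343e+01] -0.00021354326509995461 [-0.43035379  0.10029444 -0.55020073]
False 4.55 [ 0.56541642 -0.1075994   0.0654591 ] [ 0.88383621 -0.21421171 -0.08049946]
True 5.7583 [ 0.60086616 -0.03736291  0.06469008] [-1.23741553 -4.95486731  3.81191885] along 0.0787743906621351
```

View pics/side2.png

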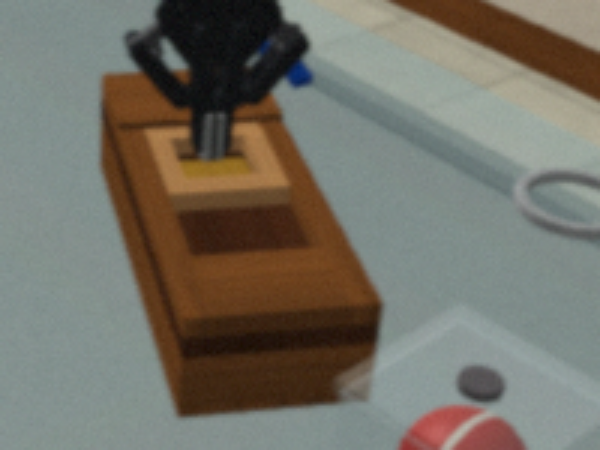

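The side view shows the cover up against the cap. Brass is visible in the hole at about (215,165), with the fingertips against the far wall. The 63 mm of travel matches a start of -33 mm, so the cover is at its stop. Next I back off to the hole centre and press.

```bash
python3 - <<'E'
from h import *
a=62.6; u=np.array([np.cos(np.radians(a)),np.sin(np.radians(a))]); H=np.array([.565,-.1075])
C=H+.063*u
def st(*k): s=sense(); print(*k,s["clock"].__round__(2),s["ee_pos"].round(4),s["force"].round(1))
servo_line([*C,.065],rate=.04); hold(.2); st("back")
c=servo_line([*C,.039],rate=.02,until_force=25); st("press",c); hold(.2); st("held")
servo_line([*C,.15],rate=.08); st("up")
p,d=read_camera("side"); cv2.imwrite("pics/side3.png",cv2.resize(p[190:340,290:490,::-1],None,fx=3,fy=3))
E
```

```text
back 6.54 [ 0.5941 -0.0515  0.065 ] [ 1.1 -0.2 -0.1]
press True 7.65 [ 0.5941 -0.0516  0.042 ] [-0.7  0.2  6.8]
held 7.85 [ 0.5941 -0.0516  0.042 ] [-0.5  0.3  6.6]
up 9.36 [ 0.5936 -0.0515  0.1494] [ 0.1  0.3 -1.8]
```

View pics/side3.png

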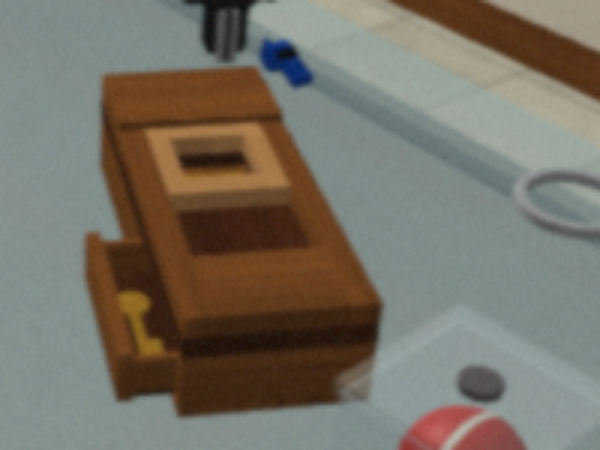

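The drawer is out with the key visible at about (135,315). The cover is unmoved at its stop, and the fingers are clear above the box. The press reached z = 42.0 mm, which is full catch travel. Handing in.

```bash
python3 - <<'E'
from bench import *
hold(.2); print(sense()["clock"],finish_job())
E
```

```text
the job is handed in; nothing more can be done
9.6083 None
```

The secret drawer is out with the key showing, the cover is at its stop, and I handed the job in at 9.6 s of the 29 s allowed.

- **Cover:** I slid it with closed fingertips in the finger hole until the stop was felt. The fingertips moved about 79 mm, which is about 63 mm of cover travel, matching the measured start at y ≈ -33 mm.
- **Catch:** I backed the fingers to the hole centre and pressed the plate until the stop was felt at z = 42.0 mm, its full travel, then lifted straight up.
- **Last look:** The last side picture shows the cover against the cap, the drawer standing out with the key in it, and the fingers clear above the box. The arm never went near the ball case.
- **Disagreements:** The two cameras placed the hole about 4 mm apart, so I used the top view, and the fingers went into the hole without contact. I judged the drawer's extension from the picture and the catch depth and did not measure it directly.

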